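# Fit a sight glass and screw its retaining ring snug

## Robot

A 6-joint arm with a two-finger parallel gripper is mounted at the origin on a cart in front of the work surface, level with it; the furniture and walls round the work are solid. World frame = base frame: x ahead of the robot, y to its left, z up, the work surface at z = 0. Lengths are in mm, angles in rad, forces in N, time in s.
With the tool pointing down it reaches from about 275 to 750 mm from the base axis. Payload 10.2 kg.
Tool frame: the origin (TCP) lies between the finger pads; the fingertips stand 17 mm ahead of it and the grasp point (between the pads) lies 2 mm behind it; z points along the fingers, y is the line along which they close (so a half turn about z gives the same grasp; the last joint's range is limited). The gripper opens to 85 mm and grips with 20 to 120 N. Pads are 22 mm wide; open, the fingers measure 114 mm over their backs; the gripper's body (76 mm by 85 mm) begins 54 mm behind the grasp point. The pads swing forward as they close: fully open they stand 13 mm farther back than shut.
Start: joints at [-1.434, 0.313, 1.498, -0, 1.331, -0.223], TCP at [184.833, -491.394, 248.294] pointing down, gripper open.
Joint ranges: [-2.94, 2.94], [-0.97, 2.17], [0.19, 2.56], [-1.23, 4.37], [0.02, 3.11], [-2.88, 2.88]. Speed limits (rad/s): [2.39, 2.39, 3.01, 3.14, 3.14, 3.14].

## Interface

Orientations are given as a unit quaternion [w, x, y, z].
In Python, from rig import * gives the robot as it stands.
- The arm moves only by the tool step_arm, never from a script. Its argument "commands" is text: rows parted by semicolons, each of 7 numbers parted by spaces: the opening, from 0 (shut) to 1 (fully open), then the shift along the tool's x, y, z in cm, then the turn, a rotation vector about the tool's x, y, z in rad. In form: hand x y z rx ry rz; .... A call has 1 to 20 rows; each row is the pose to reach, as a shift and turn from the pose commanded when the call began, along the tool's axes at that moment; what a row does not reach only later rows make up. A row lasts 1/12 s, in which the tool goes at most 41.7 mm and 7.16 degrees, less where a joint would pass 70% of its speed; a pose out of reach is approached as far as the arm can. A call with a gripper value outside its range is refused whole. The fingers move at their own pace and stop on an object; "newtons" is the grip in N (left out, the last holds). Time passes only in rows, so rows that repeat a pose let the fingers close. It gives the time, the measured TCP pose, the force, the opening and the grip force at its end, in the units of the state.
- sense(): the state, without advancing time (a new reading comes with each control period).
- capture(name): name is "side" or "top"; returns the picture (384x512x3 uint8, red, green, blue); there is no depth.
- camera_model(name): a dict with "mtx" (3x3 intrinsics, pixels), "k1" (the pictures are not rectified: a ray, as slopes to the right and down, at radius r is drawn at 1 + k1 r^2 times it, then the intrinsics apply), "eye" and "rotation" of the camera in the world. Camera axes: x right, y down, z forward; pixel columns grow to the right and rows downward; lengths in mm; the calibration is good to about 2 mm. A picture is of the moment at which its call begins. camera_model takes no time and is no camera call.
- finish_job(): hands the job in; it is judged then, once.
Trained networks look in the newest picture that a camera, given by its name, has taken for a name from the list of things; names that differ only in an ending like _2 or _b are one class to them, and where a whole thing is asked for, a point or a joint stands for the part that bears it (a point fixed in the world has none). Each returns a list of dicts, best first, with "score" (0 to 1); they miss things now and then, are a little off and sometimes report something else, mostly with a low value. They report only what shows in the picture. A call takes as long as a camera call. They do not tell look-alikes from the thing itself.
- search_frame(camera, label): "rect" ([centre column, centre row, width, height] in pixels, round what is visible of it).
- trace(camera, label): "mask" (384x512 bool, what is visible of it) and "rect" ([centre column, centre row, width, height] in pixels, round what is visible of it).
- spot_point(camera, label): "xy" ([column, row] in pixels: a listed point, or the origin of a listed thing).
The state is a dict: "time_s": time; "joints": joint angles; "dq": joint speeds; "tau": joint torques, N m; "eef_pos": TCP position; "ee_rot": TCP orientation; "force": force on the tool from outside, world axes, zero at the start; "wrist_torque": the same for the moment, N m; "grip_width": opening from 0.0 (shut) to 1.0 (fully open); "grip_force": force on a finger pad.
Only numpy, scipy, OpenCV 4.12 (cv2) and the standard library are available. Lean on these libraries where they do the work, as an engineer would, in place of code of your own. Each camera call takes 0.05 s, during which the arm holds its last target. There are 200 camera calls.

## Task

Set the loose round sight glass into the recess on top of the flanged port on the bench and let go of it. Then lower the dark retaining ring gently over it, with its lugs through the gaps in the port's thread, and turn it clockwise (seen from above) until it is snug, so that it clamps the glass and stays tight when you let go; tighten only as far as it takes to feel it bite, or the glass will crack. Leave the other things on the bench where they are.

Things in the scene. Friction and masses are not known exactly. Their poses are not given: they have to be found in the camera images.
- cell_rim (a point): The port (lens cell), bolted down, upright: bright aluminium flange 80 mm across, 10 mm thick, with a round boss 44 mm across whose rim is 48 mm above the bench. This point is the centre of the rim; z is up. Inside the rim is a recess 39 mm across with a flat seat, set differently each time, 2.6 to 4 mm below the rim. Three bolt heads on the flange (4.5 mm high, 33 mm from the axis).
- cell_thread (a point): The port's thread, on the axis 8 mm below the rim, axes as cell_rim: three ramped lips round the boss, out to 52 mm across, 3 to 11 mm below the rim, with three 44-degree gaps between them, centred on the x axis and 120 and 240 degrees from it (dark lines on the flange mark them; the bolt heads lie midway between). Their undersides fall 2.45 mm per radian going clockwise.
- window_mid (a point): The sight glass: a thick pale glass disc in a thin steel band, 36 mm across and 14 mm thick, lying flat and loose on the bench, about 60 g. This point is its centre, half-way up; z is its axis. Either face may go down. In the recess its top stands 10 to 11.4 mm above the port's rim.
- ring_mid (a point): The retaining ring: a loose dark knurled cap 64 mm across, 28 mm tall, 100 to 150 g, standing open side down on the bench as it will be used. Top 4 mm thick with a 26 mm hole; bore 54.6 mm. This point is its centre, half-way up; z is up. When the ring is down on the seated glass this point is 0 to 1.4 mm above the port's rim; with its lugs caught on top of the lips, about 8 mm higher.
- ring_lugs (a point): Centre of the ring's three inner lugs, 3.5 mm above its lower edge, axes as ring_mid. Lugs 30 degrees wide at the x axis and 120 and 240 degrees from it, each under a bright bar on the top face; 1.3 mm play over the boss. The ring first turns freely clockwise for about 0.4 to 1.1 rad, depending on the seat, then bites under the lips and the clamping force rises steeply with angle.
- ring_top (a point): Centre of the ring's top face, 28 mm above its lower edge. Tightening: the turning torque above free running is about 0.02 N m per newton of clamping (half to double, with friction and fit). Snug is 3 N or more on the glass; aim at about 12 N, 0.2 to 0.3 N m; from first bite to 25 N takes some 0.2 rad. The glass cracks above 25 N. Once tight, friction keeps it so.
- capacitor: Bystander: a dark upright cylinder capacitor 30 mm across, 42 mm tall; origin at the centre of its underside.
- transformer: Bystander: a small transformer 53 x 50 x 40 mm; origin at the centre of its underside.
- spanner: Bystander: a flat open-ended spanner 119 mm long, 23 mm wide, 5 mm thick; origin at the centre of its underside.
Mind the look-alikes: they are no part of the job. Leave any green or red look-alike of the part that bears cell_rim alone.

How it is judged:
By the outcome, as a careful person would: the job done as asked, in the order asked, and still so for the second after the job is handed in, with the robot touching nothing.
It also fails if it takes over 72 s, if anything falls off the work surface, if the arm or the gripper's body presses on something with over 40 N, if the wrist force passes 120 N, or if a joint passes its speed limit or range.

## Working session

There is one attempt and no reset: what is moved stays moved. The work goes in short steps, Python scripts to look and compute and a tool call to move; the robot and the scene stay as the last step left them, time stands still between calls to the robot, and variables do not carry over. Pictures are saved under pics/ and viewed, at most 10 in all, crops included, and the job is handed in when it is done.

Besides the shell and the picture viewer there is one more tool, called after "Call:" by a JSON object that holds its "method" and its "body", one argument or row to a line. step_arm: Moves the arm, as the interface text tells. Its arguments: {"type":"object","properties":{"commands":{"type":"string"},"newtons":{"type":"number"}},"required":["commands"]}

```bash
mkdir -p pics; ls; cat > h.py <<'E'
from rig import *
import numpy as np, cv2
def ray(cam,px):
    m=camera_model(cam);K=np.array(m["mtx"]);x=(px[0]-K[0,2])/K[0,0];y=(px[1]-K[1,2])/K[1,1]
    d=np.array([x,y]);u=d.copy()
    for _ in range(20): u=d/(1+m["k1"]*(u@u))
    return np.array(m["eye"],float),np.array(m["rotation"])@np.array([u[0],u[1],1])
def at_z(cam,px,z):
    e,d=ray(cam,px); return e+d*(z-e[2])/d[2]
def proj(cam,P):
    m=camera_model(cam);K=np.array(m["mtx"]);p=np.array(m["rotation"]).T@(np.array(P,float)-np.array(m["eye"]))
    u=p[:2]/p[2];u=u*(1+m["k1"]*(u@u));return np.array([K[0,0]*u[0]+K[0,2],K[1,1]*u[1]+K[1,2]])
E
python3 - <<'E'
from h import *
for c in("top","side"):
    im=capture(c);cv2.imwrite(f"pics/{c}0.png",im[:,:,::-1]);m=camera_model(c);print(c,m)
    for l,z in(("cell_rim",48),("window_mid",7),("ring_mid",14),("ring_top",28),("capacitor",0),("transformer",0),("spanner",0)):
        for r in spot_point(c,l)[:3]: print(l,round(r["score"],2),np.round(r["xy"],1),np.round(at_z(c,r["xy"],z),1))
print(sense())
E
```

```text
pics
top {'mtx': array([[385.87506304,   0.        , 257.60270779],
       [  0.        , 385.87506304, 190.87924616],
       [  0.        ,   0.        ,   1.        ]]), 'k1': -0.085615782928169, 'eye': array([469.68757492,   7.4579761 , 889.72413432]), 'rotation': array([ 0.02754537, -0.70340145,  0.70842852, -0.05095766])}Traceback (most recent call last):
  File "<stdin>", line 5, in <module>
  File "h.py", line 9, in at_z
    e,d=ray(cam,px); return e+d*(z-e[2])/d[2]
        ~~~^^^^^^^^
  File "h.py", line 7, in ray
    return np.array(m["eye"],float),np.array(m["rotation"])@np.array([u[0],u[1],1])
                                    ~~~~~~~~~~~~~~~~~~~~~~~^~~~~~~~~~~~~~~~~~~~~~~~
ValueError: matmul: Input operand 1 has a mismatch in its core dimension 0, with gufunc signature (n?,k),(k,m?)->(n?,m?) (size 3 is different from 4)
```

Rotation is a quaternion (w,x,y,z).

```bash
sed -i 's/np.array(m\["rotation"\])/RM(m["rotation"])/' h.py; cat >> h.py <<'E'
from scipy.spatial.transform import Rotation as R
def RM(q): return R.from_quat([q[1],q[2],q[3],q[0]]).as_matrix()
E
python3 - <<'E'
from h import *
for c in("top","side"):
    im=capture(c);cv2.imwrite(f"pics/{c}0.png",im[:,:,::-1])
    for l,z in(("cell_rim",48),("window_mid",7),("ring_mid",14),("ring_top",28),("capacitor",0),("transformer",0),("spanner",0)):
        for r in spot_point(c,l)[:3]: print(c,l,round(r["score"],2),np.round(r["xy"],1),np.round(at_z(c,r["xy"],z),1))
print(camera_model("side")["eye"],sense())
E
```

```text
top cell_rim 0.91 [276.  266.2] [399.6 -59.2  48. ]
top cell_rim 0.9 [313.4 151.5] [ 651.5 -146.6   48. ]
top cell_rim 0.85 [268.1 213. ] [514.8 -43.4  48. ]
top window_mid 0.63 [222.1 235.8] [465.9  59.3   7. ]
top ring_mid 0.63 [331.3 232.4] [ 471.1 -189.4   14. ]
top ring_mid 0.22 [258.3 156.5] [647.2 -24.4  14. ]
top ring_top 0.56 [337.  234.2] [ 466.9 -199.1   28. ]
top capacitor 0.61 [349.7 159.9] [ 641.7 -241.9    0. ]
top transformer 0.83 [184.9 156. ] [651.9 146.9   0. ]
top spanner 0.74 [234.1 106.3] [772.2  31.8   0. ]
side cell_rim 0.85 [330.1 184.4] [393.2 -78.5  48. ]
side cell_rim 0.71 [284.7 195.1] [512.9 -40.1  48. ]
side cell_rim 0.7 [229.8 171.2] [ 651.9 -142.9   48. ]
side window_mid 0.76 [312.2 235.8] [453.6  63.4   7. ]
side ring_mid 0.65 [299.  166.8] [ 459.  -201.5   14. ]
side ring_top 0.75 [298.  164.9] [ 463.6 -191.8   28. ]
side capacitor 0.51 [236.8 160.1] [ 635.6 -258.8    0. ]
side transformer 0.56 [225.2 270.9] [658.6 158.2   0. ]
side spanner 0.65 [182.1 232.8] [766.   36.1  -0. ]
[603.14614076 809.86106262 775.03058867] {'time_s': 0.9, 'joints': array([-1.43437799e+00,  3.12886974e-01,  1.49769269e+00,  5.39115373e-06,
        1.33102393e+00, -2.23376512e-01]), 'dq': array([-5.60722912e-05,  2.78049881e-04, -5.91236183e-04, -4.24371687e-04,
        2.84156154e-04, -1.06531605e-04]), 'tau': array([ 1.57106047e-04, -4.12166119e+01, -2.59892929e+01, -2.14402057e-04,
        5.84976078e-04, -2.12583402e-06]), 'eef_pos': array([ 184.84490353, -491.38603327,  248.30359961]), 'ee_rot': array([-5.35181746e-06,  9.83862166e-01,  1.78928025e-01,  2.85377427e-06]), 'force': array([-0.32403627, -0.12716209, -0.53717418]), 'wrist_torque': array([-0.05092151, -0.02322208, -0.00211628]), 'grip_force': 0.0, 'grip_width': 0.9990810136142588}
```

View pics/top0.png

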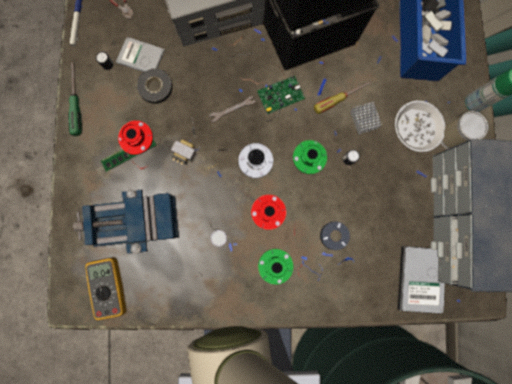

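View pics/side0.png

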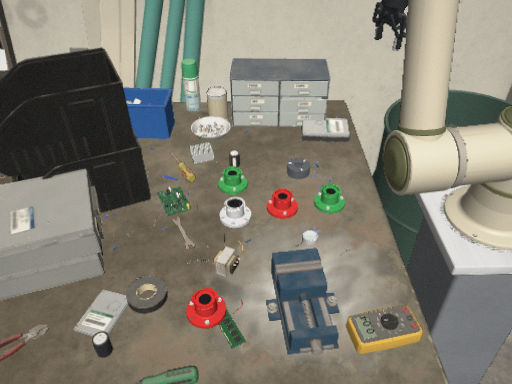

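```bash
python3 - <<'E'
from h import *
rows=[]
for c,cs in(("top",((256,160),(219,238),(335,235))),("side",((236,212),(310,237),(298,168)))):
    im=cv2.imread(f"pics/{c}0.png")
    rows.append(np.hstack([cv2.resize(im[y-22:y+22,x-22:x+22],(264,264),interpolation=cv2.INTER_CUBIC) for x,y in cs]))
cv2.imwrite("pics/crop0.png",np.vstack(rows))
for c,l in(("top","cell_rim"),("side","cell_rim"),("top","window_mid"),("side","window_mid"),("top","ring_mid"),("side","ring_mid")):
    for r in trace(c,l)[:5]:
        ys,xs=np.nonzero(r["mask"]);print(c,l,round(r["score"],2),np.round(r["rect"],1),len(xs),xs.mean().round(2),ys.mean().round(2))
E
```

```text
top cell_rim 0.97 [256.1 159.   34.5  35.8] 862 255.21 159.92
top cell_rim 0.83 [275.8 265.5  36.4  32.3] 1012 275.23 266.13
top cell_rim 0.68 [135.6 137.6  32.4  34.7] 915 135.26 137.47
top cell_rim 0.65 [311.9 157.8  34.7  31.1] 847 309.64 156.88
top cell_rim 0.64 [269.7 212.7  37.   35.4] 995 267.9 211.35
side cell_rim 0.96 [329.6 199.5  33.1  35.4] 772 329.17 199.66
side cell_rim 0.88 [281.7 203.6  34.   32.9] 762 281.69 204.01
side cell_rim 0.8 [233.9 211.2  31.   29.7] 693 234.95 214.33
side cell_rim 0.78 [205.4 309.6  40.9  44.5] 1241 205.71 308.44
side cell_rim 0.58 [233.3 178.1  27.5  26.1] 634 232.51 179.89
top window_mid 0.52 [220.4 237.2  15.9  20.3] 210 218.18 237.3
side window_mid 0.73 [312.6 236.8  14.1  17.3] 172 309.8 237.41
top ring_mid 0.94 [334.5 233.1  29.4  31.8] 609 334.69 235.28
side ring_mid 0.56 [301.4 168.3  24.8  25.3] 409 297.66 168.04
```

View pics/crop0.png

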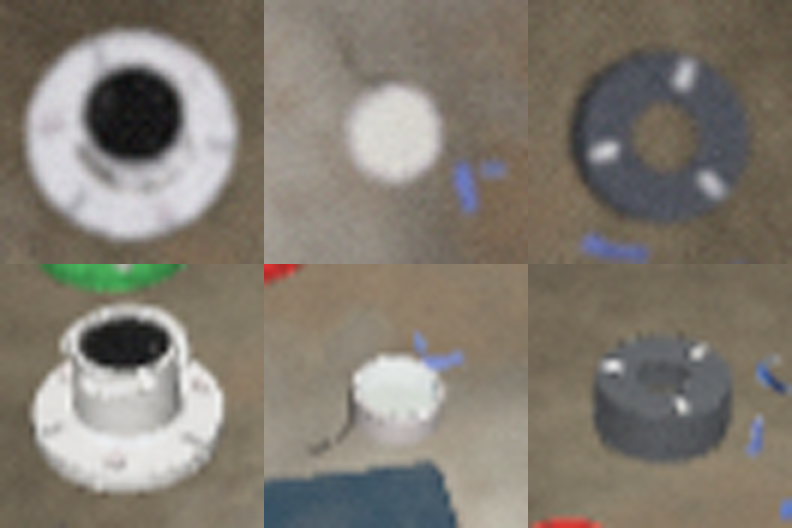

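```bash
cat > meas.py <<'E'
from h import *
def circ(c,x,y,r,z): return np.array([proj(c,(x+r*np.cos(t),y+r*np.sin(t),z)) for t in np.linspace(0,2*np.pi,60)])
def model(c,x,y,parts,x0,y0,n,S=8):
    im=np.zeros((n*S,n*S),np.uint8)
    for r,z0,z1 in parts:
        p=np.vstack([circ(c,x,y,r,z0),circ(c,x,y,r,z1)])
        h=cv2.convexHull(((p-[x0,y0]+.5)*S-.5).astype(np.float32))
        cv2.fillPoly(im,[np.round(h*16).astype(np.int32)],255,shift=4)
    return im
def cen(m): 
    M=cv2.moments(m,True);return np.array([M["m10"],M["m01"]])/M["m00"],M["m00"]
def fit(c,im,guess,parts,thr,val,half=26,S=8):
    u,v=np.round(proj(c,(*guess,parts[0][1]))).astype(int);x0,y0=u-half,v-half;n=2*half
    f=val(im[y0:y0+n,x0:x0+n].astype(np.float32))
    f=cv2.resize(cv2.GaussianBlur(f,(0,0),.5),(n*S,n*S),interpolation=cv2.INTER_CUBIC)
    m=(f>thr).astype(np.uint8);k,l,st,ce=cv2.connectedComponentsWithStats(cv2.morphologyEx(m,cv2.MORPH_OPEN,np.ones((17,17))))
    j=l[n*S//2-40:n*S//2+40,n*S//2-40:n*S//2+40];b=np.bincount(j[j>0]).argmax();m=(l==b).astype(np.uint8)
    cs,_=cv2.findContours(m,cv2.RETR_EXTERNAL,cv2.CHAIN_APPROX_NONE);m=cv2.drawContours(np.zeros_like(m),cs,-1,1,-1)
    t,a=cen(m);p=np.array(guess,float)
    for _ in range(6):
        q,am=cen(model(c,*p,parts,x0,y0,n));J=np.array([cen(model(c,*(p+d),parts,x0,y0,n))[0]-q for d in([10,0],[0,10])]).T/10
        p=p+np.linalg.solve(J,t-q)
    mm=model(c,*p,parts,x0,y0,n)>0
    return p,a/am,(mm&(m>0)).sum()/(mm|(m>0)).sum()
br=lambda f:f[...,0]-f[...,2]; lum=lambda f:f.mean(2)
def bars(im,p,z=28):
    u,v=np.round(proj("top",(*p,z))).astype(int);f=im[v-20:v+20,u-20:u+20].mean(2).astype(np.float32)
    f=cv2.resize(f,None,fx=8,fy=8,interpolation=cv2.INTER_CUBIC);m=f>150
    k,l,st,ce=cv2.connectedComponentsWithStats(m.astype(np.uint8));o=[]
    for i in range(1,k):
        q=at_z("top",(ce[i]+.5)/8-.5+[u-20,v-20],z)[:2]-p
        if 15<np.hypot(*q)<32 and st[i][4]>100:o.append((np.hypot(*q).round(1),np.degrees(np.arctan2(q[1],q[0])).round(1),st[i][4]))
    return o
E
python3 - <<'E'
from meas import *
T=cv2.imread("pics/top0.png");D=cv2.imread("pics/side0.png")
P={"port":((648,-20),[(40,0,10),(22,10,48)]),"win":((460,60),[(18,0,14)]),"ring":((465,-195),[(32,0,28)])}
for k,(g,parts) in P.items():
    for c,im in(("top",T),("side",D)):
        for nm,val,ths in(("br",br,(-10,-5,0)),("lum",lum,(150,170,190))):
            if k=="ring" and nm=="lum":continue
            for th in ths:
                try:
                    p,a,iou=fit(c,im,g,parts,th,val);print(k,c,nm,th,p.round(1),a.round(3),iou.round(3))
                except Exception as e: print(k,c,nm,th,"x")
E
```

```text
port top br -10 x
port top br -5 x
port top br 0 x
port top lum 150 x
port top lum 170 x
port top lum 190 x
port side br -10 x
port side br -5 x
port side br 0 x
port side lum 150 x
port side lum 170 x
port side lum 190 x
win top br -10 x
win top br -5 x
win top br 0 x
win top lum 150 x
win top lum 170 x
win top lum 190 x
win side br -10 x
win side br -5 x
win side br 0 x
win side lum 150 x
win side lum 170 x
win side lum 190 x
ring top br -10 x
ring top br -5 x
ring top br 0 x
ring side br -10 x
ring side br -5 x
ring side br 0 x
```

```bash
cat > m1.py <<'E'
from meas import *
T=cv2.imread("pics/top0.png");D=cv2.imread("pics/side0.png")
P={"port":((648,-20),[(40,0,10),(22,10,48)]),"win":((460,60),[(18,0,14)]),"ring":((465,-195),[(32,0,28)])}
for k,(g,parts) in P.items():
    for c,im in(("top",T),("side",D)):
        for nm,val,ths in(("br",br,(-10,-5,0)),("lum",lum,(150,170,190))):
            if k=="ring" and nm=="lum":continue
            for th in ths:
                try:
                    p,a,iou=fit(c,im,g,parts,th,val);print(k,c,nm,th,p.round(1),round(a,3),round(iou,3))
                except Exception as e: print(k,c,nm,th,repr(e)[:150])
E
python3 m1.py; grep -n "proj" -A3 h.py
```

```text
port top br -10 ValueError('time passes only in moves, steps and waits')
port top br -5 ValueError('time passes only in moves, steps and waits')
port top br 0 ValueError('time passes only in moves, steps and waits')
port top lum 150 ValueError('attempt to get argmax of an empty sequence')
port top lum 170 ValueError('attempt to get argmax of an empty sequence')
port top lum 190 ValueError('attempt to get argmax of an empty sequence')
port side br -10 ValueError('time passes only in moves, steps and waits')
port side br -5 ValueError('time passes only in moves, steps and waits')
port side br 0 ValueError('attempt to get argmax of an empty sequence')
port side lum 150 ValueError('time passes only in moves, steps and waits')
port side lum 170 ValueError('time passes only in moves, steps and waits')
port side lum 190 ValueError('time passes only in moves, steps and waits')
win top br -10 [462.2  67.9] 0.945 0.92
win top br -5 ValueError('attempt to get argmax of an empty sequence')
win top br 0 ValueError('attempt to get argmax of an empty sequence')
win top lum 150 ValueError('time pass
[... 424 characters left out ...]
n side lum 190 ValueError('time passes only in moves, steps and waits')
ring top br -10 [ 464.2 -196.5] 0.958 0.956
ring top br -5 ValueError('time passes only in moves, steps and waits')
ring top br 0 [ 464.2 -196.6] 0.875 0.875
ring side br -10 ValueError('time passes only in moves, steps and waits')
ring side br -5 [ 462.6 -196.2] 0.893 0.893
ring side br 0 ValueError('time passes only in moves, steps and waits')
10:def proj(cam,P):
11-    m=camera_model(cam);K=np.array(m["mtx"]);p=RM(m["rotation"]).T@(np.array(P,float)-np.array(m["eye"]))
12-    u=p[:2]/p[2];u=u*(1+m["k1"]*(u@u));return np.array([K[0,0]*u[0]+K[0,2],K[1,1]*u[1]+K[1,2]])
13-from scipy.spatial.transform import Rotation as R
```

```bash
sed -i '1a _cm=camera_model\nimport functools\ncamera_model=functools.lru_cache(None)(_cm)' h.py; sed -i 's/n\*S\/\/2-40:n\*S\/\/2+40/n*S\/\/2-120:n*S\/\/2+120/g' meas.py
sed -i 's/(-10,-5,0)/(-16,-12,-8,-4)/' m1.py
cat >> m1.py <<'E'
print(bars(T,np.array([464.2,-196.5])))
# flange line angles, fold by 120
for c,im in(("top",T),("side",D)):
  for pc in ((648,-21),):
    g=im.mean(2).astype(np.float32);prof=[]
    for a in range(0,360,3):
        q=[proj(c,(pc[0]+r*np.cos(np.radians(a)),pc[1]+r*np.sin(np.radians(a)),10)) for r in (27,29,31,33,35,37)]
        q=np.array(q,np.float32);prof.append(cv2.remap(g,q[:,:1],q[:,1:],cv2.INTER_LINEAR).mean())
    print(c,np.round(prof).astype(int).reshape(3,-1))
E
python3 m1.py
```

```text
port top br -16 [640.6 -17.7] 1.069 0.936
port top br -12 [640.5 -17.7] 1.034 0.967
port top br -8 [640.4 -17.7] 0.997 0.987
port top br -4 [640.3 -17.7] 0.957 0.956
port top lum 150 [640.5 -17.9] 0.981 0.977
port top lum 170 [640.6 -17.9] 0.931 0.932
port top lum 190 [637.7 -18.2] 0.485 0.484
port side br -16 [638.6 -18.4] 1.012 0.962
port side br -12 [638.5 -18.3] 0.973 0.949
port side br -8 [638.6 -18.2] 0.913 0.901
port side br -4 [638.3  -2.8] 0.293 0.282
port side lum 150 [638.   -9.4] 0.781 0.674
port side lum 170 [638.2  -6.5] 0.648 0.569
port side lum 190 [638.8  -5. ] 0.519 0.466
win top br -16 [462.2  68.4] 1.217 0.823
win top br -12 [462.1  68.1] 1.039 0.935
win top br -8 [469.7  76. ] 0.206 0.206
win top br -4 [441.7  41.1] 0.162 0.162
win top lum 150 [461.4  68.6] 1.046 0.949
win top lum 170 [461.4  68.1] 0.881 0.881
win top lum 190 [461.4  67.9] 0.724 0.723
win side br -16 [458.3  64.9] 1.183 0.768
win side br -12 [457.9  64.1] 1.063 0.768
win side br -8 [456.   61.3] 0.789 0.698
win side br -4 [455.3  58.6] 0.623 0.569
win side lum 150 [439.8  96.6] 2.82 0.222
win sid
[... 905 characters left out ...]
15 214
  213 211 213 212]
 [208 201 192 190 196 203 206 204 199 194 190 187 185 183 181 178 173 170
  168 165 162 159 154 151 148 147 145 143 141 140 137 136 136 136 137 137
  136 138 141 142]]
side [[137 137 138 139 142 145 148 150 151 153 155 160 166 177 188 198 206 213
  217 218 220 220 223 224 225 226 227 227 227 226 220 216 214 213 212 222
  228 229 229 230]
 [231 231 230 228 226 224 222 219 215 210 204 201 198 192 188 185 180 179
  178 177 177 177 178 178 176 175 176 176 172 169 164 159 161 168 177 182
  160 117  80  58]
 [ 41  35  34  32  31  33  32  31  31  32  32  32  33  41  55  81 128 180
  179 157 155 158 158 152 149 146 146 149 147 143 141 138 136 136 138 139
  138 137 138 137]]
```

```bash
cat > m2.py <<'E'
from meas import *
T=cv2.imread("pics/top0.png");D=cv2.imread("pics/side0.png")
for c,im,pc in(("top",T,(640.4,-17.8)),("side",D,(638.5,-18.3))):
    g=im.min(2).astype(np.float32);prof=[]
    for a in range(0,360,4):
        q=[proj(c,(pc[0]+r*np.cos(np.radians(a)),pc[1]+r*np.sin(np.radians(a)),10)) for r in (29,30,31,32,33,34,35,36)]
        q=np.array(q,np.float32);prof.append(cv2.remap(g,q[:,:1],q[:,1:],cv2.INTER_LINEAR).mean())
    print(c,np.round(prof).astype(int).reshape(3,-1))
E
python3 m2.py
python3 - <<'E'
from meas import *
# tool yaw now; axes in world
s=sense();M=RM(s["ee_rot"]);print(M.round(3))
E
```

```text
top [[203 201 202 203 195 183 182 196 206 210 209 210 211 211 210 210 210 208
  205 200 193 188 187 199 207 211 213 213 212 212]
 [214 213 211 211 201 186 186 200 209 209 209 209 212 213 212 211 209 209
  206 197 191 193 203 212 214 215 216 215 215 214]
 [214 211 212 210 201 190 192 205 212 212 210 210 211 212 213 210 208 203
  200 201 204 203 202 203 204 204 205 203 202 203]]
side [[220 219 220 219 211 196 194 207 220 224 225 225 225 225 225 225 225 224
  218 206 201 198 202 224 226 226 226 225 226 226]
 [226 226 226 223 211 193 194 213 222 223 224 224 225 224 224 224 224 221
  211 204 196 201 207 219 224 218 194 178 167 163]
 [189 162  88  55  36  29  31  31  31  31  32  32  32  43  77 136 183 173
  158 177 188 194 202 214 220 221 222 222 222 222]]
[[ 0.936  0.352  0.   ]
 [ 0.352 -0.936  0.   ]
 [ 0.    -0.    -1.   ]]
```

```bash
cat >> h.py <<'E'
def go(x,y,z,yaw):
    s=sense();M=RM(s["ee_rot"]);d=M.T@(np.array([x,y,z])-s["eef_pos"])/10
    y0=np.arctan2(M[1,0],M[0,0]);print("t",round(s["time_s"],2),"pos",np.round(s["eef_pos"],2),"yaw",round(y0,3),"F",np.round(s["force"],2),"T",np.round(s["wrist_torque"],3),"w",round(s["grip_width"],3),"| d",np.round(d,3),"rz",round(y0-yaw,3),"tilt",np.round(M[:,2],4))
E
python3 -c "
from h import *
go(460.8,68.1,100,0)"
```

```text
t 1.2 pos [ 184.83 -491.4   248.29] yaw 0.36 F [ 0.32 -0.06  0.82] T [0.002 0.013 0.025] w 1.003 | d [ 45.527 -42.652  14.831] rz 0.36 tilt [ 0.  0. -1.]
```

Call:
{"method": "step_arm", "body": {
  "commands": "0.7 45.53 -42.65 14.83 0 0 0.36;0.7 45.53 -42.65 14.83 0 0 0.36;0.7 45.53 -42.65 14.83 0 0 0.36;0.7 45.53 -42.65 14.83 0 0 0.36;0.7 45.53 -42.65 14.83 0 0 0.36;0.7 45.53 -42.65 14.83 0 0 0.36;0.7 45.53 -42.65 14.83 0 0 0.36;0.7 45.53 -42.65 14.83 0 0 0.36;0.7 45.53 -42.65 14.83 0 0 0.36;0.7 45.53 -42.65 14.83 0 0 0.36;0.7 45.53 -42.65 14.83 0 0 0.36;0.7 45.53 -42.65 14.83 0 0 0.36;0.7 45.53 -42.65 14.83 0 0 0.36;0.7 45.53 -42.65 14.83 0 0 0.36;0.7 45.53 -42.65 14.83 0 0 0.36;0.7 45.53 -42.65 14.83 0 0 0.36;0.7 45.53 -42.65 14.83 0 0 0.36;0.7 45.53 -42.65 14.83 0 0 0.36;0.7 45.53 -42.65 14.83 0 0 0.36;0.7 45.53 -42.65 14.83 0 0 0.36",
  "newtons": 20
}}

```text
time_s: 2.87
eef_pos: [460.7, 67.2, 100.4]
ee_rot: [0.0, 1.0, -0.001, 0.0]
force: [0.4, 0.1, -0.6]
grip_width: 0.701
grip_force: 0.0
```

```bash
python3 -c "
from h import *
go(460.8,68.1,28,0)"
```

```text
t 2.87 pos [460.75  67.16 100.35] yaw -0.002 F [ 0.41  0.09 -0.63] T [-0.013 -0.041 -0.041] w 0.701 | d [ 2.000e-03 -9.500e-02  7.235e+00] rz -0.002 tilt [ 5.e-04 -1.e-04 -1.e+00]
```

Call:
{"method": "step_arm", "body": {
  "commands": "0.54 0 -0.1 2.5 0 0 0;0.54 0 -0.1 5 0 0 0;0.54 0 -0.1 7.0 0 0 0;0.54 0 -0.1 7.4 0 0 0;0.54 0 -0.1 7.6 0 0 0;0.54 0 -0.1 7.7 0 0 0;0.54 0 -0.1 7.8 0 0 0;0.54 0 -0.1 7.8 0 0 0"
}}

```text
time_s: 3.53
eef_pos: [461.4, 68.9, 22.9]
ee_rot: [0.0, 1.0, -0.0, 0.001]
force: [-0.4, -0.3, 0.4]
grip_width: 0.536
grip_force: 0.0
```

```bash
python3 -c "
from h import *
go(460.8,68.1,17,0)
im=capture('side');u,v=310,225
cv2.imwrite('pics/s1.png',cv2.resize(im[v-45:v+35,u-50:u+50,::-1],None,fx=7,fy=7,interpolation=cv2.INTER_CUBIC))"
```

```text
t 3.53 pos [461.37  68.92  22.9 ] yaw -0.0 F [-0.38 -0.33  0.38] T [ 0.004 -0.048 -0.029] w 0.536 | d [-0.059  0.082  0.589] rz -0.0 tilt [ 1.8e-03 -2.0e-04 -1.0e+00]
```

View pics/s1.png

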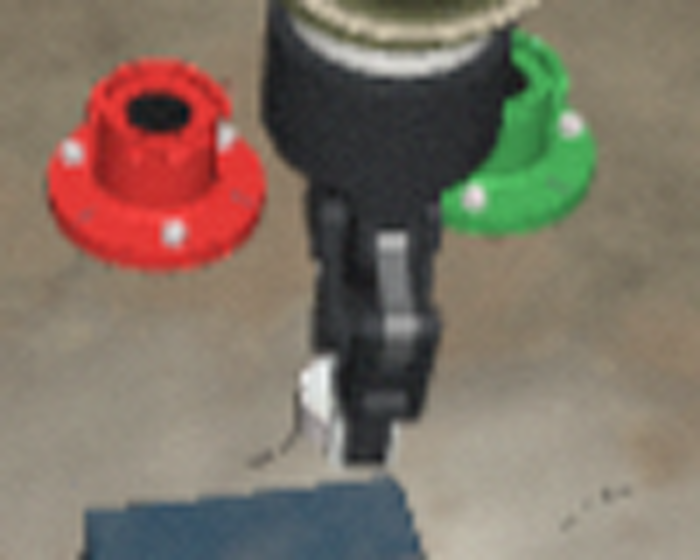

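Call:
{"method": "step_arm", "body": {
  "commands": "0.54 0 0 0.1 0 0 0;0.54 0 0 0.2 0 0 0;0.54 0 0 0.3 0 0 0;0.54 0 0 0.3 0 0 0"
}}

```text
time_s: 3.92
eef_pos: [460.7, 69.1, 18.9]
ee_rot: [-0.0, 1.0, -0.0, -0.0]
force: [-0.7, -0.1, 0.0]
grip_width: 0.54
grip_force: 0.0
```

Call:
{"method": "step_arm", "body": {
  "commands": "0.54 0 0 0.1 0 0 0;0.54 0 0 0.15 0 0 0;0.54 0 0 0.15 0 0 0"
}}

```text
time_s: 4.17
eef_pos: [460.8, 69.1, 17.4]
ee_rot: [-0.0, 1.0, -0.0, -0.0]
force: [-0.8, 0.1, 0.9]
grip_width: 0.543
grip_force: 0.0
```

Call:
{"method": "step_arm", "body": {
  "commands": "0.54 0 0 0.1 0 0 0;0.54 0 0 0.15 0 0 0;0.54 0 0 0.15 0 0 0"
}}

```text
time_s: 4.42
eef_pos: [460.8, 69.1, 15.9]
ee_rot: [0.0, 1.0, -0.0, -0.0]
force: [-0.0, 0.1, -0.4]
grip_width: 0.538
grip_force: 0.0
```

Call:
{"method": "step_arm", "body": {
  "commands": "0.54 0 0 0.05 0 0 0;0.54 0 0 0.1 0 0 0;0.54 0 0 0.1 0 0 0"
}}

```text
time_s: 4.67
eef_pos: [460.8, 69.1, 14.9]
ee_rot: [-0.0, 1.0, -0.0, -0.0]
force: [-0.4, -0.3, 0.3]
grip_width: 0.538
grip_force: 0.0
```

Call:
{"method": "step_arm", "body": {
  "commands": "0.54 0 0 0.05 0 0 0;0.54 0 0 0.1 0 0 0;0.54 0 0 0.1 0 0 0"
}}

```text
time_s: 4.92
eef_pos: [460.9, 69.1, 14.6]
ee_rot: [0.0, 1.0, -0.0, 0.0]
force: [-3.0, -0.4, 11.0]
grip_width: 0.538
grip_force: 5.3
```

Call:
{"method": "step_arm", "body": {
  "commands": "0.54 0 0 0.05 0 0 0;0.54 0 0 0.1 0 0 0;0.54 0 0 0.1 0 0 0"
}}

```text
time_s: 5.17
eef_pos: [460.9, 69.1, 14.6]
ee_rot: [0.0, 1.0, 0.0, 0.0]
force: [-9.1, 0.3, 25.3]
grip_width: 0.539
grip_force: 12.8
```

Call:
{"method": "step_arm", "body": {
  "commands": "0.54 0 0 0.05 0 0 0;0.54 0 0 0.1 0 0 0;0.54 0 0 0.1 0 0 0"
}}

```text
time_s: 5.42
eef_pos: [460.9, 69.1, 14.5]
ee_rot: [0.0, 1.0, 0.0, 0.0]
force: [-13.9, -0.7, 40.9]
grip_width: 0.543
grip_force: 20.2
```

Call:
{"method": "step_arm", "body": {
  "commands": "0.54 0 0.1 -0.4 0 0 0;0.54 0 0.1 -0.89 0 0 0;0.54 0 0.1 -0.89 0 0 0;0.3 0 0.1 -0.89 0 0 0;0.3 0 0.1 -0.89 0 0 0;0.3 0 0.1 -0.89 0 0 0;0.3 0 0.1 -0.89 0 0 0;0.3 0 0.1 -0.89 0 0 0"
}}

```text
time_s: 6.08
eef_pos: [460.9, 68.1, 21.0]
ee_rot: [-0.0, 1.0, -0.0, 0.0]
force: [-2.4, 0.2, 7.4]
grip_width: 0.407
grip_force: 19.2
```

```bash
python3 -c "
from h import *
go(460.8,68.1,21,1.57)"
```

```text
t 6.08 pos [460.94  68.14  21.04] yaw -0.0 F [-2.38  0.18  7.37] T [0.045 0.294 0.006] w 0.407 | d [-0.014  0.004  0.004] rz -1.57 tilt [ 1.e-04  0.e+00 -1.e+00]
```

Call:
{"method": "step_arm", "body": {
  "commands": "0.58 0 0 0 0 0 0;0.58 0 0 0 0 0 0;0.58 0 0 0 0 0 0;0.58 0 0 0 0 0 -1.57;0.58 0 0 0 0 0 -1.57;0.58 0 0 0 0 0 -1.57;0.58 0 0 0 0 0 -1.57;0.58 0 0 0 0 0 -1.57;0.58 0 0 0 0 0 -1.57;0.58 0 0 0 0 0 -1.57;0.58 0 0 0 0 0 -1.57;0.58 0 0 0 0 0 -1.57;0.58 0 0 0 0 0 -1.57;0.58 0 0 0 0 0 -1.57;0.58 0 0 0 0 0 -1.57;0.58 0 0 0 0 0 -1.57;0.58 0 0 0 0 0 -1.57;0.58 0 0 0 0 0 -1.57;0.58 0 0 0 0 0 -1.57"
}}

```text
time_s: 7.67
eef_pos: [460.8, 68.1, 20.8]
ee_rot: [-0.0, 0.708, 0.706, -0.0]
force: [0.3, 0.4, 0.5]
grip_width: 0.583
grip_force: 0.0
```

```bash
cat > m3.py <<'E'
from meas import *
import sys
go(460.9,68.1,21,1.57)
E
python3 m3.py
```

```text
t 7.67 pos [460.78  68.13  20.8 ] yaw 1.568 F [0.31 0.36 0.49] T [ 0.024 -0.048 -0.02 ] w 0.583 | d [-0.003  0.012 -0.02 ] rz -0.002 tilt [-2.e-04  0.e+00 -1.e+00]
```

Call:
{"method": "step_arm", "body": {
  "commands": "0.3 0 0 0 0 0 0;0.3 0 0 0 0 0 0;0.3 0 0 0 0 0 0;0.3 0 0 0 0 0 0;0.3 0 0 0 0 0 0;0.3 0 0 0 0 0 0"
}}

```text
time_s: 8.17
eef_pos: [460.9, 68.1, 21.0]
ee_rot: [0.0, 0.708, 0.707, 0.0]
force: [-1.4, -0.7, 4.1]
grip_width: 0.405
grip_force: 19.8
```

```bash
python3 -c "
from h import *
go(463.4,-196.4,110,1.67)"
```

```text
t 8.17 pos [460.85  68.11  21.01] yaw 1.57 F [-1.44 -0.68  4.1 ] T [ 0.021  0.19  -0.014] w 0.405 | d [-26.451   0.287  -8.899] rz -0.1 tilt [ 1.e-04  0.e+00 -1.e+00]
```

Call:
{"method": "step_arm", "body": {
  "commands": "0.6 0 0 0 0 0 0;0.6 0 0 0 0 0 0;0.6 0 0 0 0 0 0;0.8 0 0 -4 0 0 0;1 -3 0 -7.5 0 0 0;1 -6 0.03 -8.9 0 0 -0.1;1 -10 0.1 -8.9 0 0 -0.1;1 -14 0.15 -8.9 0 0 -0.1;1 -18 0.2 -8.9 0 0 -0.1;1 -22 0.25 -8.9 0 0 -0.1;1 -25.5 0.29 -8.9 0 0 -0.1;1 -26.45 0.29 -8.9 0 0 -0.1;1 -26.45 0.29 -8.9 0 0 -0.1;1 -26.45 0.29 -8.9 0 0 -0.1"
}}

```text
time_s: 9.33
eef_pos: [463.2, -195.8, 109.6]
ee_rot: [-0.001, 0.671, 0.741, 0.0]
force: [-0.4, -0.4, 0.2]
grip_width: 0.999
grip_force: 0.0
```

```bash
cat > m4.py <<'E'
from meas import *
for c,ths in(("top",(-14,-12)),("side",())):
    im=capture(c)[:,:,::-1];cv2.imwrite(f"pics/{c}1.png",im)
    for nm,val,th in(("br",br,-14),("br",br,-12),("lum",lum,150),("lum",lum,160),("lum",lum,170)):
        try: p,a,i=fit(c,im,(460.9,68.1),[(18,0,14)],th,val,half=18);print(c,nm,th,p.round(1),round(a,2),round(i,2))
        except Exception as e:print(e)
go(463.4,-196.4,24,1.67)
E
python3 m4.py
```

```text
top br -14 [462.1  69. ] 1.16 0.86
top br -12 [462.1  69. ] 1.08 0.92
top lum 150 [461.3  69.5] 1.0 0.98
top lum 160 [461.3  69.3] 0.92 0.92
top lum 170 [461.4  69.1] 0.85 0.85
side br -14 [457.7  65.3] 1.11 0.75
side br -12 [457.6  64.9] 1.04 0.76
side lum 150 [452.1  84.3] 2.02 0.37
side lum 160 [459.7  70.7] 1.06 0.77
side lum 170 [459.1  67.3] 0.88 0.83
t 9.43 pos [ 463.41 -194.91  109.74] yaw 1.671 F [-0.65  0.46 -0.05] T [ 0.014  0.024 -0.049] w 1.003 | d [-0.154 -0.011  8.574] rz 0.001 tilt [-6.e-04  6.e-04 -1.e+00]
```

Call:
{"method": "step_arm", "body": {
  "commands": "1 -0.15 0 3.5 0 0 0;1 -0.15 0 7 0 0 0;1 -0.15 0 8.5 0 0 0;1 -0.15 0 9.17 0 0 0;1 -0.15 0 9.17 0 0 0;0.5 -0.15 0 9.17 0 0 0;0.5 -0.15 0 9.17 0 0 0;0.5 -0.15 0 9.17 0 0 0;0.5 -0.15 0 9.17 0 0 0;0.5 -0.15 0 9.17 0 0 0;0.5 -0.15 0 9.17 0 0 0;0.5 -0.15 0 9.17 0 0 0"
}}

```text
time_s: 10.43
eef_pos: [464.4, -198.0, 19.8]
ee_rot: [0.001, 0.671, 0.741, 0.0]
force: [-0.5, 3.4, 6.9]
grip_width: 0.749
grip_force: 21.9
```

```bash
python3 -c "
from h import *
go(463.4,-196.4,18,0.1)"
```

```text
t 10.43 pos [ 464.42 -198.     19.8 ] yaw 1.67 F [-0.53  3.36  6.94] T [ 0.459 -0.005  0.019] w 0.749 | d [ 0.169 -0.087  0.179] rz 1.57 tilt [ 0.0023 -0.0012 -1.    ]
```

Call:
{"method": "step_arm", "body": {
  "commands": "0.5 0 0 0 0 0 0;1 0 0 0 0 0 0;1 0 0 0 0 0 0;1 0.17 0 0 0 0 1.57;1 0.17 0 0 0 0 1.57;1 0.17 0 0 0 0 1.57;1 0.17 0 0 0 0 1.57;1 0.17 0 0 0 0 1.57;1 0.17 0 0 0 0 1.57;1 0.17 0 0 0 0 1.57;1 0.17 0 0 0 0 1.57;1 0.17 0 0 0 0 1.57;1 0.17 0 0 0 0 1.57;1 0.17 0 0 0 0 1.57;1 0.17 0 0 0 0 1.57;1 0.17 0 0 0 0 1.57;1 0.17 0 0 0 0 1.57;1 0.17 0 0 0 0 1.57;1 0.17 0 0 0 0 1.57"
}}

```text
time_s: 12.02
eef_pos: [463.5, -196.3, 18.3]
ee_rot: [0.0, 0.999, 0.051, 0.0]
force: [-0.7, -0.1, 0.9]
grip_width: 1.002
grip_force: 0.0
```

Call:
{"method": "step_arm", "body": {
  "commands": "0.5 0 0 0 0 0 0;0.5 0 0 0 0 0 0;0.5 0 0 0 0 0 0;0.5 0 0 0 0 0 0;0.5 0 0 0 0 0 0;0.5 0 0 0 0 0 0"
}}

```text
time_s: 12.52
eef_pos: [463.5, -196.2, 18.5]
ee_rot: [0.0, 0.999, 0.05, 0.0]
force: [-1.1, 0.2, 5.6]
grip_width: 0.75
grip_force: 21.8
```

```bash
python3 -c "
from h import *
go(460.85,68.1,90,1.57)"
```

```text
t 12.52 pos [ 463.47 -196.24   18.46] yaw 0.1 F [-1.11  0.23  5.64] T [0.125 0.216 0.136] w 0.75 | d [  2.388 -26.326  -7.159] rz -1.47 tilt [ 1.e-04 -2.e-04 -1.e+00]
```

Call:
{"method": "step_arm", "body": {
  "commands": "1 0 0 0 0 0 0;1 0 0 0 0 0 0;1 0 0 0 0 0 0;1 0 0 -4 0 0 -0.1;0.8 0 0 -7.2 0 0 -0.2;0.6 0.2 -3 -7.2 0 0 -1.47;0.6 0.5 -7 -7.2 0 0 -1.47;0.6 0.9 -11 -7.2 0 0 -1.47;0.6 1.3 -15 -7.2 0 0 -1.47;0.6 1.8 -19 -7.2 0 0 -1.47;0.6 2.1 -23 -7.2 0 0 -1.47;0.6 2.39 -26.33 -7.2 0 0 -1.47;0.6 2.39 -26.33 -7.2 0 0 -1.47;0.6 2.39 -26.33 -7.2 0 0 -1.47;0.6 2.39 -26.33 -7.2 0 0 -1.47;0.6 2.39 -26.33 -7.2 0 0 -1.47;0.6 2.39 -26.33 -7.2 0 0 -1.47;0.6 2.39 -26.33 -7.2 0 0 -1.47;0.6 2.39 -26.33 -7.2 0 0 -1.47;0.6 2.39 -26.33 -7.2 0 0 -1.47"
}}

```text
time_s: 14.18
eef_pos: [461.0, 68.0, 90.2]
ee_rot: [0.0, 0.708, 0.706, 0.0]
force: [-0.1, -0.5, 0.4]
grip_width: 0.6
grip_force: 0.0
```

```bash
cat > m5.py <<'E'
from meas import *
for c in("top","side"):
    im=capture(c)[:,:,::-1];cv2.imwrite(f"pics/{c}2.png",im)
    for th in(-18,-16,-14):
        p,a,i=fit(c,im,(463.4,-196.3),[(32,0,28)],th,br);print(c,"ring",th,p.round(1),round(a,2),round(i,3))
        p,a,i=fit(c,im,(639.5,-18),[(40,0,10),(22,10,48)],th+6,br);print(c,"port",th+6,p.round(1),round(a,2),round(i,3))
    if c=="top":print(bars(im,p*0+[464.2,-196.3]))
go(460.85,68.1,20.9,1.57)
E
python3 m5.py
```

```text
top ring -18 [ 465.1 -196.3] 1.03 0.964
top port -12 [640.5 -17.7] 1.04 0.964
top ring -16 [ 465.  -196.3] 1.01 0.974
top port -10 [640.5 -17.7] 1.02 0.98
top ring -14 [ 465.  -196.3] 0.99 0.975
top port -8 [640.5 -17.7] 1.0 0.986
[(np.float64(24.5), np.float64(-16.3), np.int32(450)), (np.float64(24.9), np.float64(100.2), np.int32(417)), (np.float64(24.1), np.float64(-137.1), np.int32(536))]
side ring -18 [ 450.3 -153.9] 3.08 0.319
side port -12 [638.5 -18.3] 0.97 0.945
side ring -16 [ 450.1 -153.6] 3.05 0.321
side port -10 [638.5 -18.3] 0.94 0.927
side ring -14 [ 449.9 -153.5] 3.02 0.325
side port -8 [638.6 -18.2] 0.91 0.897
t 14.28 pos [460.98  68.08  90.18] yaw 1.569 F [-0.44 -0.71 -0.11] T [-0.017  0.007  0.01 ] w 0.599 | d [ 1.000e-03 -1.300e-02  6.928e+00] rz -0.001 tilt [-0.  0. -1.]
```

Call:
{"method": "step_arm", "body": {
  "commands": "0.6 0 0 3.5 0 0 0;0.6 0 0 6 0 0 0;0.6 0 -0.01 6.93 0 0 0;0.6 0 -0.01 6.93 0 0 0;0.6 0 -0.01 6.93 0 0 0;0.3 0 -0.01 6.93 0 0 0;0.3 0 -0.01 6.93 0 0 0;0.3 0 -0.01 6.93 0 0 0;0.3 0 -0.01 6.93 0 0 0;0.3 0 -0.01 6.93 0 0 0;0.3 0 -0.01 6.93 0 0 0",
  "newtons": 25
}}

```text
time_s: 15.2
eef_pos: [461.8, 68.1, 22.4]
ee_rot: [0.001, 0.707, 0.707, 0.001]
force: [-1.5, -0.2, 6.3]
grip_width: 0.407
grip_force: 24.5
```

```bash
python3 -c "
from h import *
go(639.6,-18.2,80,1.57)"
```

```text
t 15.2 pos [461.78  68.09  22.36] yaw 1.57 F [-1.46 -0.18  6.26] T [-0.013  0.174 -0.06 ] w 0.407 | d [-8.613 17.807 -5.713] rz -0.0 tilt [ 2.7e-03 -3.0e-04 -1.0e+00]
```

Call:
{"method": "step_arm", "body": {
  "commands": "0.3 0 0 0 0 0 0;0.3 0 0 0 0 0 0;0.3 0 0 0 0 0 0;0.3 0 0 0 0 0 0;0.3 0 0 0 0 0 0"
}}

```text
time_s: 15.62
eef_pos: [461.8, 68.1, 22.4]
ee_rot: [0.001, 0.707, 0.707, 0.001]
force: [0.2, -0.1, 6.4]
grip_width: 0.401
grip_force: 24.5
```

```bash
python3 -c "
from h import *
go(639.6,-18.2,80,1.57)"
```

```text
t 15.62 pos [461.78  68.1   22.36] yaw 1.57 F [ 0.17 -0.1   6.41] T [0.005 0.23  0.01 ] w 0.401 | d [-8.615 17.807 -5.713] rz -0.0 tilt [ 2.8e-03 -3.0e-04 -1.0e+00]
```

Call:
{"method": "step_arm", "body": {
  "commands": "0.3 0 0 -1 0 0 0;0.3 0 0 -3.5 0 0 0;0.3 0 0 -7.2 0 0 0;0.3 -1.7 3.5 -7.2 0 0 0;0.3 -3.4 7 -7.2 0 0 0;0.3 -5.1 10.5 -7.2 0 0 0;0.3 -6.8 14 -7.2 0 0 0;0.3 -8 16.5 -7.2 0 0 0;0.3 -8.5 17.5 -7.2 0 0 0;0.3 -8.61 17.85 -7.2 0 0 0;0.3 -8.61 17.85 -7.2 0 0 0;0.3 -8.61 17.85 -7.2 0 0 0;0.3 -8.61 17.85 -7.2 0 0 0;0.3 -8.61 17.85 -7.2 0 0 0"
}}

```text
time_s: 16.78
eef_pos: [638.7, -17.5, 93.4]
ee_rot: [-0.0, 0.707, 0.707, -0.0]
force: [-0.1, -0.4, -0.5]
grip_width: 0.401
grip_force: 25.3
```

```bash
python3 -c "
from h import *
go(639.6,-18.2,74,1.57)
im=capture('side')[:,:,::-1];cv2.imwrite('pics/s3.png',cv2.resize(im[150:240,180:290],None,fx=6,fy=6,interpolation=cv2.INTER_CUBIC))"
```

```text
t 16.78 pos [638.74 -17.54  93.36] yaw 1.57 F [-0.09 -0.44 -0.52] T [ 0.003 -0.016 -0.029] w 0.401 | d [-0.066  0.086  1.936] rz 0.0 tilt [-1.e-04  0.e+00 -1.e+00]
```

View pics/s3.png

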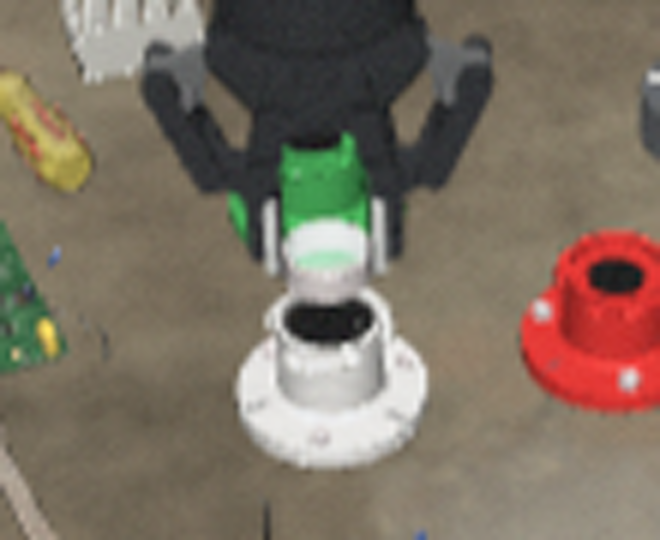

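Call:
{"method": "step_arm", "body": {
  "commands": "0.3 -0.07 0.09 1 0 0 0;0.3 -0.07 0.09 1.9 0 0 0;0.3 -0.07 0.09 2.1 0 0 0;0.3 -0.07 0.09 2.2 0 0 0;0.3 -0.07 0.09 2.3 0 0 0;0.3 -0.07 0.09 2.35 0 0 0;0.3 -0.07 0.09 2.35 0 0 0;0.3 -0.07 0.09 2.35 0 0 0"
}}

```text
time_s: 17.5
eef_pos: [640.3, -18.9, 69.6]
ee_rot: [0.0, 0.707, 0.707, 0.0]
force: [0.6, 0.2, -1.5]
grip_width: 0.402
grip_force: 25.3
```

```bash
python3 -c "
from h import *
go(639.6,-18.2,68,1.57)"
```

```text
t 17.5 pos [640.32 -18.85  69.65] yaw 1.57 F [ 0.6   0.23 -1.53] T [ 0.034 -0.001 -0.009] w 0.402 | d [ 0.065 -0.072  0.165] rz -0.0 tilt [ 5.e-04 -1.e-04 -1.e+00]
```

Call:
{"method": "step_arm", "body": {
  "commands": "0.3 0.03 -0.03 0 0 0 0;0.3 0.06 -0.06 0 0 0 0;0.3 0.06 -0.06 0.05 0 0 0;0.3 0.06 -0.06 0.1 0 0 0;0.3 0.06 -0.06 0.1 0 0 0;0.3 0.06 -0.06 0.1 0 0 0"
}}

```text
time_s: 18.0
eef_pos: [639.6, -18.2, 68.4]
ee_rot: [-0.0, 0.707, 0.707, -0.0]
force: [0.3, -0.6, -0.6]
grip_width: 0.401
grip_force: 25.3
```

Call:
{"method": "step_arm", "body": {
  "commands": "0.3 0 0 0.05 0 0 0;0.3 0 0 0.1 0 0 0;0.3 0 0 0.1 0 0 0;0.3 0 0 0.1 0 0 0"
}}

```text
time_s: 18.33
eef_pos: [639.6, -18.2, 67.3]
ee_rot: [-0.0, 0.707, 0.707, -0.0]
force: [-0.2, -0.1, -0.4]
grip_width: 0.405
grip_force: 25.3
```

Call:
{"method": "step_arm", "body": {
  "commands": "0.3 0 0 0.03 0 0 0;0.3 0 0 0.06 0 0 0;0.3 0 0 0.06 0 0 0;0.3 0 0 0.06 0 0 0"
}}

```text
time_s: 18.67
eef_pos: [639.6, -18.2, 66.8]
ee_rot: [-0.0, 0.707, 0.707, -0.0]
force: [-0.2, 0.2, -1.4]
grip_width: 0.406
grip_force: 25.3
```

Call:
{"method": "step_arm", "body": {
  "commands": "0.3 0 0 0.03 0 0 0;0.3 0 0 0.06 0 0 0;0.3 0 0 0.06 0 0 0;0.3 0 0 0.06 0 0 0"
}}

```text
time_s: 19.0
eef_pos: [639.6, -18.2, 66.5]
ee_rot: [0.0, 0.707, 0.707, 0.0]
force: [-2.2, 0.7, 2.9]
grip_width: 0.404
grip_force: 25.6
```

Call:
{"method": "step_arm", "body": {
  "commands": "0.5 0 0 0 0 0 0;0.6 0 0 0 0 0 0;0.6 0 0 0 0 0 0;0.6 0 0 -1 0 0 0;0.7 0 0 -3 0 0 0;0.8 0 0 -6 0 0 0.1;1 -2.5 -2.5 -7 0 0 1.47;1 -5 -5 -7 0 0 1.47;1 -7.5 -7.5 -7 0 0 1.47;1 -10 -10 -7 0 0 1.47;1 -12.5 -12.5 -7 0 0 1.47;1 -15 -15 -7 0 0 1.47;1 -17.5 -17 -6 0 0 1.47;1 -17.8 -17.6 -5 0 0 1.47;1 -17.8 -17.6 -4 0 0 1.47;1 -17.8 -17.6 -3 0 0 1.47;1 -17.8 -17.6 -3 0 0 1.47;1 -17.8 -17.6 -3 0 0 1.47;1 -17.8 -17.6 -3 0 0 1.47;1 -17.8 -17.6 -3 0 0 1.47"
}}

```text
time_s: 20.67
eef_pos: [463.7, -196.2, 96.8]
ee_rot: [0.0, 0.999, 0.052, 0.0]
force: [-0.6, -0.1, -0.4]
grip_width: 1.002
grip_force: 0.0
```

```bash
cat > m6.py <<'E'
from meas import *
go(463.9,-196.2,18.3,0.1)
a=capture('side')[:,:,::-1];b=capture("top")[:,:,::-1]
u,v=np.round(proj("side",(639.6,-18.2,50))).astype(int);p,q=np.round(proj("top",(639.6,-18.2,50))).astype(int)
cv2.imwrite('pics/s4.png',np.hstack([cv2.resize(f[y-25:y+25,x-25:x+25],(400,400),interpolation=cv2.INTER_CUBIC) for f,x,y in((a,u,v),(b,p,q))]))
# glass top disc centre vs model
E
python3 m6.py
```

```text
t 20.67 pos [ 463.71 -196.16   96.83] yaw 0.103 F [-0.6  -0.11 -0.43] T [-0.003 -0.019  0.022] w 1.002 | d [ 0.012 -0.     7.853] rz 0.003 tilt [ 9.e-04 -7.e-04 -1.e+00]
```

View pics/s4.png

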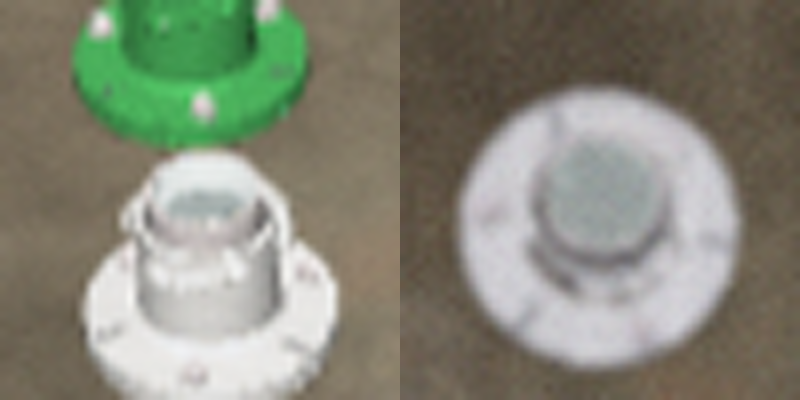

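Call:
{"method": "step_arm", "body": {
  "commands": "1 0 0 0 0 0 -1.567;1 0 0 0 0 0 -1.567;1 0 0 0 0 0 -1.567;1 0 0 0 0 0 -1.567;1 0 0 0 0 0 -1.567;1 0 0 0 0 0 -1.567;1 0 0 0 0 0 -1.567;1 0 0 0 0 0 -1.567;1 0 0 0 0 0 -1.567;1 0 0 0 0 0 -1.567;1 0 0 0 0 0 -1.567;1 0 0 0 0 0 -1.567;1 0 0 1 0 0 -1.567;1 0 0 4 0 0 -1.567;1 0 0 6.5 0 0 -1.567;1 0 0 7.85 0 0 -1.567;1 0 0 7.85 0 0 -1.567;1 0 0 7.85 0 0 -1.567;1 0 0 7.85 0 0 -1.567;1 0 0 7.85 0 0 -1.567"
}}

```text
time_s: 22.43
eef_pos: [464.1, -196.5, 18.9]
ee_rot: [0.001, 0.672, 0.74, 0.0]
force: [-0.5, 0.7, 0.0]
grip_width: 0.998
grip_force: 0.0
```

```bash
python3 -c "
from h import *
go(463.9,-196.2,18.3,1.67)"
```

```text
t 22.43 pos [ 464.05 -196.46   18.94] yaw 1.667 F [-0.51  0.66  0.01] T [-0.019  0.019  0.031] w 0.998 | d [ 0.027 -0.013  0.064] rz -0.003 tilt [ 0.0019 -0.0014 -1.    ]
```

Settle two rows, then grip firmly.

Call:
{"method": "step_arm", "body": {
  "commands": "1 0 0 0 0 0 0;1 0 0 0 0 0 0;1 0 0 0 0 0 0;0.5 0 0 0 0 0 0;0.5 0 0 0 0 0 0;0.5 0 0 0 0 0 0;0.5 0 0 0 0 0 0;0.5 0 0 0 0 0 0;0.5 0 0 0 0 0 0;0.5 0 0 0 0 0 0",
  "newtons": 40
}}

```text
time_s: 23.27
eef_pos: [463.5, -196.1, 18.3]
ee_rot: [0.0, 0.672, 0.74, -0.0]
force: [-2.0, 1.1, 6.7]
grip_width: 0.74
grip_force: 43.0
```

```bash
python3 -c "
from h import *
go(639.6,-18.2,100,2.363)"
```

```text
t 23.27 pos [ 463.47 -196.09   18.31] yaw 1.667 F [-2.04  1.07  6.74] T [0.153 0.525 0.045] w 0.74 | d [16.012 19.242 -8.172] rz -0.696 tilt [ 1.e-04 -2.e-04 -1.e+00]
```

Call:
{"method": "step_arm", "body": {
  "commands": "0.5 0 0 -1 0 0 0;0.5 0 0 -4 0 0 0;0.5 0 0 -8 0 0 0;0.5 2.1 2.5 -8.2 0 0 -0.1;0.5 4.2 5 -8.2 0 0 -0.2;0.5 6.3 7.5 -8.2 0 0 -0.3;0.5 8.4 10 -8.2 0 0 -0.4;0.5 10.5 12.5 -8.2 0 0 -0.5;0.5 12.6 15 -8.2 0 0 -0.6;0.5 14.6 17.5 -8.2 0 0 -0.693;0.5 15.6 18.8 -8.2 0 0 -0.693;0.5 16 19.23 -8.2 0 0 -0.693;0.5 16 19.23 -8.2 0 0 -0.693;0.5 16 19.23 -8.2 0 0 -0.693;0.5 16 19.23 -8.2 0 0 -0.693;0.5 16 19.23 -8.2 0 0 -0.693;0.5 16 19.23 -8.2 0 0 -0.693"
}}

```text
time_s: 24.68
eef_pos: [639.1, -19.2, 99.9]
ee_rot: [-0.0, 0.382, 0.924, -0.0]
force: [0.4, 0.1, -1.8]
grip_width: 0.738
grip_force: 44.7
```

```bash
python3 -c "
from h import *
go(639.6,-18.2,70,2.36)
im=capture('top')[:,:,::-1];im2=capture('side')[:,:,::-1]
u,v=256,160
cv2.imwrite('pics/s5.png',np.hstack([cv2.resize(im[v-30:v+30,u-30:u+30],(400,400),interpolation=cv2.INTER_CUBIC),cv2.resize(im2[170:230,205:265],(400,400),interpolation=cv2.INTER_CUBIC)]))"
```

```text
t 24.68 pos [639.14 -19.15  99.94] yaw 2.359 F [ 0.43  0.14 -1.77] T [-0.023 -0.012 -0.031] w 0.738 | d [0.034 0.1   2.994] rz -0.001 tilt [-0. -0. -1.]
```

View pics/s5.png

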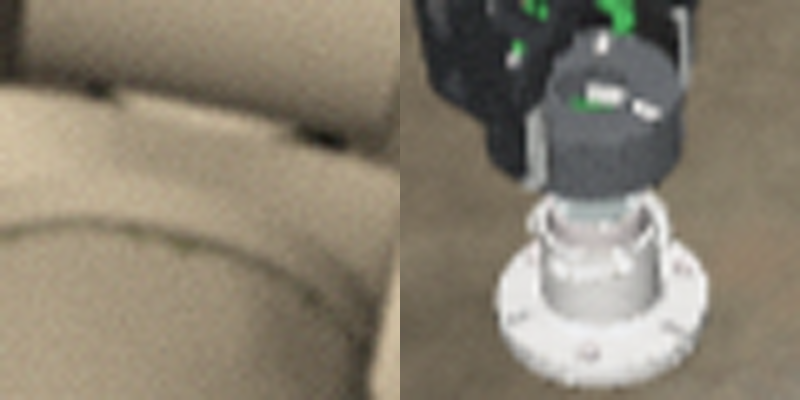

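```bash
python3 -c "
from h import *
for da in (-20,-10,0,10,20):
  print(da,[np.round(proj('side',(639.1+24*np.cos(np.radians(a+da)),-19.2+24*np.sin(np.radians(a+da)),109.6)),1).tolist() for a in (22,142,262)])
print(proj('side',(639.1,-19.2,109.6)))
for z in (95,125):print([np.round(proj('side',(639.1+s*33*np.cos(.79),-19.2+s*33*np.sin(.79),z)),1).tolist() for s in (1,-1)])"
```

```text
-20 [[223.0, 182.6], [238.5, 187.5], [237.9, 176.5]]
-10 [[223.2, 183.7], [239.9, 186.8], [236.3, 176.2]]
0 [[223.6, 184.7], [241.1, 185.9], [234.7, 176.0]]
10 [[224.4, 185.7], [242.1, 185.0], [232.9, 175.9]]
20 [[225.4, 186.6], [242.8, 183.9], [231.2, 176.1]]
[233.1451553  182.16154077]
[[223.4, 193.5], [243.1, 180.6]]
[[222.7, 183.5], [242.8, 170.8]]
```

Call:
{"method": "step_arm", "body": {
  "commands": "0.5 0 0 0 0 0 0;0.5 0 0 1 0 0 0;0.5 0 0 2 0 0 0;0.5 0 0 2.6 0 0 0;0.5 0 0 3 0 0 0;0.5 0 0 3.2 0 0 0;0.5 0 0 3.2 0 0 0;0.5 0 0 3.2 0 0 0;0.5 0 0 3.2 0 0 0"
}}

```text
time_s: 25.53
eef_pos: [639.7, -18.4, 68.1]
ee_rot: [0.0, 0.381, 0.925, 0.0]
force: [-0.1, 0.8, -1.1]
grip_width: 0.74
grip_force: 44.7
```

```bash
python3 -c "
from h import *
go(639.6,-18.2,60,2.36)"
```

```text
t 25.53 pos [639.72 -18.35  68.08] yaw 2.36 F [-0.1   0.82 -1.09] T [ 0.037  0.005 -0.035] w 0.74 | d [0.02  0.002 0.808] rz -0.0 tilt [ 7.e-04 -2.e-04 -1.e+00]
```

Call:
{"method": "step_arm", "body": {
  "commands": "0.5 0 0 0.1 0 0 0;0.5 0 0 0.2 0 0 0;0.5 0 0 0.3 0 0 0;0.5 0 0 0.3 0 0 0;0.5 0 0 0.3 0 0 0"
}}

```text
time_s: 25.95
eef_pos: [639.5, -18.3, 64.6]
ee_rot: [-0.0, 0.381, 0.925, -0.0]
force: [-0.2, -0.7, -1.2]
grip_width: 0.741
grip_force: 44.7
```

Call:
{"method": "step_arm", "body": {
  "commands": "0.5 0 0 0.1 0 0 0;0.5 0 0 0.2 0 0 0;0.5 0 0 0.25 0 0 0;0.5 0 0 0.25 0 0 0;0.5 0 0 0.25 0 0 0"
}}

```text
time_s: 26.37
eef_pos: [639.5, -18.3, 62.2]
ee_rot: [-0.0, 0.381, 0.925, -0.0]
force: [0.3, 0.0, -1.0]
grip_width: 0.74
grip_force: 44.7
```

Call:
{"method": "step_arm", "body": {
  "commands": "0.5 0 0 0.1 0 0 0;0.5 0 0 0.2 0 0 0;0.5 0 0 0.25 0 0 0;0.5 0 0 0.25 0 0 0;0.5 0 0 0.25 0 0 0"
}}

```text
time_s: 26.78
eef_pos: [639.5, -18.4, 59.7]
ee_rot: [-0.0, 0.381, 0.925, -0.0]
force: [0.2, 0.6, -0.6]
grip_width: 0.743
grip_force: 44.7
```

Call:
{"method": "step_arm", "body": {
  "commands": "0.5 0 0 0.1 0 0 0;0.5 0 0 0.2 0 0 0;0.5 0 0 0.25 0 0 0;0.5 0 0 0.25 0 0 0;0.5 0 0 0.25 0 0 0"
}}

```text
time_s: 27.2
eef_pos: [639.5, -18.3, 57.1]
ee_rot: [-0.0, 0.381, 0.925, -0.0]
force: [0.1, -0.2, -1.5]
grip_width: 0.739
grip_force: 44.7
```

Through the gaps freely (below the caught height). Continue to the glass, gently.

Call:
{"method": "step_arm", "body": {
  "commands": "0.5 0 0 0.1 0 0 0;0.5 0 0 0.2 0 0 0;0.5 0 0 0.3 0 0 0;0.5 0 0 0.3 0 0 0;0.5 0 0 0.3 0 0 0"
}}

```text
time_s: 27.62
eef_pos: [639.4, -18.3, 54.1]
ee_rot: [-0.0, 0.381, 0.925, -0.0]
force: [0.3, 0.1, -1.8]
grip_width: 0.74
grip_force: 44.7
```

Call:
{"method": "step_arm", "body": {
  "commands": "0.5 0 0 0.04 0 0 0;0.5 0 0 0.08 0 0 0;0.5 0 0 0.08 0 0 0;0.5 0 0 0.08 0 0 0"
}}

```text
time_s: 27.95
eef_pos: [639.5, -18.3, 53.4]
ee_rot: [-0.0, 0.381, 0.925, -0.0]
force: [-1.3, -0.3, -1.0]
grip_width: 0.739
grip_force: 44.7
```

Call:
{"method": "step_arm", "body": {
  "commands": "0.5 0 0 0.03 0 0 0;0.5 0 0 0.05 0 0 0;0.5 0 0 0.05 0 0 0;0.5 0 0 0.05 0 0 0"
}}

```text
time_s: 28.28
eef_pos: [639.5, -18.3, 52.9]
ee_rot: [0.0, 0.381, 0.925, 0.0]
force: [-0.2, -0.4, -1.3]
grip_width: 0.741
grip_force: 44.7
```

Call:
{"method": "step_arm", "body": {
  "commands": "0.5 0 0 0.03 0 0 0;0.5 0 0 0.05 0 0 0;0.5 0 0 0.05 0 0 0;0.5 0 0 0.05 0 0 0"
}}

```text
time_s: 28.62
eef_pos: [639.5, -18.3, 52.4]
ee_rot: [0.0, 0.381, 0.925, 0.0]
force: [-0.3, 0.4, -0.4]
grip_width: 0.741
grip_force: 44.9
```

```bash
python3 -c "
from h import *
go(639.6,-18.2,52,2.36)"
```

```text
t 28.62 pos [639.5  -18.34  52.45] yaw 2.36 F [-0.25  0.45 -0.37] T [-0.02   0.107  0.015] w 0.741 | d [0.003 0.017 0.045] rz -0.0 tilt [ 0. -0. -1.]
```

Call:
{"method": "step_arm", "body": {
  "commands": "0.5 0 0 0 0 0 0.05;0.5 0 0 0 0 0 0.1;0.5 0 0 0 0 0 0.15;0.5 0 0 0 0 0 0.2;0.5 0 0 0 0 0 0.25;0.5 0 0 0 0 0 0.3;0.5 0 0 0 0 0 0.3;0.5 0 0 0 0 0 0.3"
}}

```text
time_s: 29.28
eef_pos: [639.5, -18.4, 52.4]
ee_rot: [0.0, 0.514, 0.858, 0.0]
force: [0.6, -0.2, -0.1]
grip_width: 0.746
grip_force: 44.8
```

```bash
python3 -c "
from h import *
go(639.6,-18.2,52.4,2.06)"
```

```text
t 29.28 pos [639.54 -18.35  52.45] yaw 2.061 F [ 0.6  -0.22 -0.05] T [-0.022 -0.003 -0.028] w 0.746 | d [0.011 0.012 0.005] rz 0.001 tilt [ 1.e-04 -0.e+00 -1.e+00]
```

Call:
{"method": "step_arm", "body": {
  "commands": "0.5 0 0 0 0 0 0.05;0.5 0 0 0 0 0 0.1;0.5 0 0 0 0 0 0.1;0.5 0 0 0 0 0 0.1"
}}

```text
time_s: 29.62
eef_pos: [639.5, -18.3, 52.5]
ee_rot: [0.0, 0.556, 0.831, 0.0]
force: [0.3, -0.1, 0.2]
grip_width: 0.739
grip_force: 44.8
```

```bash
cat > g.py <<'E'
from h import *
go(639.5,-18.35,52.4,0)
E
python3 g.py
```

```text
t 29.62 pos [639.54 -18.31  52.46] yaw 1.962 F [ 0.34 -0.08  0.24] T [ 0.011 -0.026 -0.017] w 0.739 | d [-0.002 -0.005  0.006] rz 1.962 tilt [ 1.e-04  0.e+00 -1.e+00]
```

Call:
{"method": "step_arm", "body": {
  "commands": "0.5 0 0 0 0 0 0.05;0.5 0 0 0 0 0 0.1;0.5 0 0 0 0 0 0.1;0.5 0 0 0 0 0 0.1"
}}

```text
time_s: 29.95
eef_pos: [639.5, -18.3, 52.5]
ee_rot: [0.0, 0.597, 0.802, 0.0]
force: [-0.0, -0.9, -0.6]
grip_width: 0.744
grip_force: 44.8
```

```bash
python3 g.py
```

```text
t 29.95 pos [639.53 -18.33  52.46] yaw 1.863 F [-0.   -0.9  -0.64] T [0.006 0.027 0.01 ] w 0.744 | d [-0.001 -0.003  0.006] rz 1.863 tilt [ 1.e-04 -0.e+00 -1.e+00]
```

Call:
{"method": "step_arm", "body": {
  "commands": "0.5 0 0 0 0 0 0.04;0.5 0 0 0 0 0 0.08;0.5 0 0 0 0 0 0.08;0.5 0 0 0 0 0 0.08"
}}

```text
time_s: 30.28
eef_pos: [639.5, -18.4, 52.5]
ee_rot: [0.0, 0.628, 0.778, 0.0]
force: [0.6, 0.5, 0.9]
grip_width: 0.746
grip_force: 44.9
```

```bash
python3 g.py
```

```text
t 30.28 pos [639.53 -18.36  52.46] yaw 1.782 F [0.62 0.48 0.93] T [-0.033  0.005 -0.038] w 0.746 | d [ 0.001 -0.003  0.006] rz 1.782 tilt [ 1.e-04 -0.e+00 -1.e+00]
```

Call:
{"method": "step_arm", "body": {
  "commands": "0.5 0 0 0 0 0 0.04;0.5 0 0 0 0 0 0.08;0.5 0 0 0 0 0 0.08;0.5 0 0 0 0 0 0.08"
}}

```text
time_s: 30.62
eef_pos: [639.5, -18.3, 52.4]
ee_rot: [0.0, 0.659, 0.752, 0.0]
force: [-0.3, 1.1, 0.4]
grip_width: 0.738
grip_force: 44.9
```

```bash
python3 g.py
```

```text
t 30.62 pos [639.51 -18.33  52.42] yaw 1.702 F [-0.28  1.11  0.4 ] T [-0.022 -0.042 -0.031] w 0.738 | d [-0.002 -0.002  0.002] rz 1.702 tilt [ 1.e-04  0.e+00 -1.e+00]
```

Call:
{"method": "step_arm", "body": {
  "commands": "0.5 0 0 0 0 0 0.04;0.5 0 0 0 0 0 0.08;0.5 0 0 0 0 0 0.08;0.5 0 0 0 0 0 0.08"
}}

```text
time_s: 30.95
eef_pos: [639.5, -18.3, 52.4]
ee_rot: [0.0, 0.689, 0.725, 0.0]
force: [1.2, 0.4, 0.8]
grip_width: 0.742
grip_force: 44.9
```

```bash
python3 g.py
```

```text
t 30.95 pos [639.52 -18.33  52.44] yaw 1.622 F [1.21 0.42 0.8 ] T [ 0.003 -0.012  0.031] w 0.742 | d [-0.002 -0.002  0.004] rz 1.622 tilt [ 1.e-04  0.e+00 -1.e+00]
```

Call:
{"method": "step_arm", "body": {
  "commands": "0.5 0 0 0 0 0 0.03;0.5 0 0 0 0 0 0.06;0.5 0 0 0 0 0 0.06;0.5 0 0 0 0 0 0.06"
}}

```text
time_s: 31.28
eef_pos: [639.5, -18.3, 52.4]
ee_rot: [-0.0, 0.71, 0.704, 0.0]
force: [-0.3, -0.6, 0.8]
grip_width: 0.74
grip_force: 44.9
```

```bash
python3 g.py
```

```text
t 31.28 pos [639.5  -18.35  52.41] yaw 1.562 F [-0.32 -0.62  0.78] T [-0.058 -0.008 -0.06 ] w 0.74 | d [-0.     0.     0.001] rz 1.562 tilt [ 0.  0. -1.]
```

Call:
{"method": "step_arm", "body": {
  "commands": "0.5 0 0 0 0 0 0.03;0.5 0 0 0 0 0 0.06;0.5 0 0 0 0 0 0.06;0.5 0 0 0 0 0 0.06"
}}

```text
time_s: 31.62
eef_pos: [639.5, -18.3, 52.5]
ee_rot: [0.0, 0.731, 0.682, 0.0]
force: [0.5, 0.2, 1.1]
grip_width: 0.741
grip_force: 44.9
```

```bash
python3 g.py
```

```text
t 31.62 pos [639.54 -18.33  52.46] yaw 1.502 F [0.55 0.23 1.07] T [-0.029  0.036 -0.034] w 0.741 | d [-0.002 -0.003  0.006] rz 1.502 tilt [ 1.e-04  0.e+00 -1.e+00]
```

Call:
{"method": "step_arm", "body": {
  "commands": "0.5 0 0 0 0 0 0.03;0.5 0 0 0 0 0 0.06;0.5 0 0 0 0 0 0.06;0.5 0 0 0 0 0 0.06"
}}

```text
time_s: 31.95
eef_pos: [639.5, -18.3, 52.4]
ee_rot: [0.0, 0.751, 0.66, 0.0]
force: [-0.0, -0.2, 1.5]
grip_width: 0.746
grip_force: 44.9
```

```bash
python3 g.py
```

```text
t 31.95 pos [639.53 -18.35  52.44] yaw 1.442 F [-0.04 -0.23  1.49] T [-0.046 -0.032  0.019] w 0.746 | d [-0.001 -0.003  0.004] rz 1.442 tilt [ 1.e-04 -0.e+00 -1.e+00]
```

Call:
{"method": "step_arm", "body": {
  "commands": "0.5 0 0 0 0 0 0.03;0.5 0 0 0 0 0 0.05;0.5 0 0 0 0 0 0.05;0.5 0 0 0 0 0 0.05"
}}

```text
time_s: 32.28
eef_pos: [639.5, -18.3, 52.4]
ee_rot: [-0.0, 0.768, 0.641, 0.0]
force: [0.2, 0.3, 1.5]
grip_width: 0.738
grip_force: 44.9
```

```bash
python3 g.py
```

```text
t 32.28 pos [639.51 -18.34  52.4 ] yaw 1.391 F [0.19 0.27 1.46] T [0.023 0.034 0.017] w 0.738 | d [-0.001 -0.001  0.   ] rz 1.391 tilt [ 0.  0. -1.]
```

Call:
{"method": "step_arm", "body": {
  "commands": "0.5 0 0 0 0 0 0.03;0.5 0 0 0 0 0 0.05;0.5 0 0 0 0 0 0.05;0.5 0 0 0 0 0 0.05"
}}

```text
time_s: 32.62
eef_pos: [639.5, -18.3, 52.4]
ee_rot: [-0.0, 0.784, 0.621, 0.0]
force: [0.2, 0.1, 0.2]
grip_width: 0.743
grip_force: 44.9
```

```bash
python3 g.py
```

```text
t 32.62 pos [639.49 -18.32  52.37] yaw 1.341 F [0.16 0.06 0.18] T [ 0.091 -0.032 -0.151] w 0.743 | d [-0.002  0.002 -0.003] rz 1.341 tilt [-0.e+00  1.e-04 -1.e+00]
```

Call:
{"method": "step_arm", "body": {
  "commands": "0.5 0 0 0 0 0 0.01;0.5 0 0 0 0 0 0.02;0.5 0 0 0 0 0 0.02;0.5 0 0 0 0 0 0.02"
}}

```text
time_s: 32.95
eef_pos: [639.5, -18.3, 52.3]
ee_rot: [-0.0, 0.79, 0.613, -0.0]
force: [0.5, 1.3, 1.7]
grip_width: 0.746
grip_force: 44.9
```

```bash
python3 g.py
```

```text
t 32.95 pos [639.46 -18.31  52.34] yaw 1.32 F [0.51 1.26 1.69] T [ 0.068  0.056 -0.032] w 0.746 | d [-0.003  0.005 -0.006] rz 1.32 tilt [-1.e-04  1.e-04 -1.e+00]
```

```bash
cat > g2.py <<'E'
from h import *
F=[];T=[]
for i in range(8):
    capture("side");s=sense();F.append(s["force"]);T.append(s["wrist_torque"])
print("avgF",np.mean(F,0).round(2),"avgT",np.mean(T,0).round(3),"sd",np.std(T,0).round(3)[2],"j6",s["tau"][5].round(3))
go(639.5,-18.35,52.4,0)
E
python3 g2.py
```

```text
avgF [-0.19  0.8   0.34] avgT [ 0.106  0.041 -0.001] sd 0.037 j6 0.017
t 33.35 pos [639.47 -18.29  52.37] yaw 1.32 F [0.36 1.14 1.14] T [0.161 0.063 0.054] w 0.739 | d [-0.005  0.005 -0.003] rz 1.32 tilt [-1.e-04  1.e-04 -1.e+00]
```

Call:
{"method": "step_arm", "body": {
  "commands": "0.5 0 0 0 0 0 0.02;0.5 0 0 0 0 0 0.03;0.5 0 0 0 0 0 0.03"
}}

```text
time_s: 33.6
eef_pos: [639.4, -18.3, 52.3]
ee_rot: [-0.0, 0.799, 0.601, -0.0]
force: [-0.2, 0.8, -0.8]
grip_width: 0.74
grip_force: 44.8
```

```bash
sed -i 's/range(8)/range(5)/' g2.py; python3 g2.py
```

```text
avgF [-0.32  0.6  -0.88] avgT [0.145 0.017 0.026] sd 0.03 j6 0.028
t 33.85 pos [639.43 -18.3   52.29] yaw 1.29 F [-0.27  1.33 -0.27] T [0.161 0.005 0.03 ] w 0.742 | d [-0.003  0.008 -0.011] rz 1.29 tilt [-2.e-04  1.e-04 -1.e+00]
```

Call:
{"method": "step_arm", "body": {
  "commands": "0.5 0 0 0 0 0 0.02;0.5 0 0 0 0 0 0.03;0.5 0 0 0 0 0 0.03"
}}

```text
time_s: 34.1
eef_pos: [639.4, -18.3, 52.3]
ee_rot: [-0.0, 0.808, 0.589, -0.0]
force: [0.0, 0.0, -1.8]
grip_width: 0.737
grip_force: 44.8
```

```bash
python3 g2.py
```

```text
avgF [ 0.07  1.29 -1.95] avgT [ 0.119 -0.01   0.095] sd 0.018 j6 0.106
t 34.35 pos [639.42 -18.32  52.27] yaw 1.26 F [ 0.26  1.37 -1.72] T [ 0.111 -0.015  0.076] w 0.743 | d [-0.001  0.008 -0.013] rz 1.26 tilt [-2.e-04  1.e-04 -1.e+00]
```

Call:
{"method": "step_arm", "body": {
  "commands": "0.5 0 0 0 0 0 0.02;0.5 0 0 0 0 0 0.035;0.5 0 0 0 0 0 0.035"
}}

```text
time_s: 34.6
eef_pos: [639.4, -18.3, 52.2]
ee_rot: [-0.0, 0.819, 0.574, -0.0]
force: [0.1, 1.4, -3.9]
grip_width: 0.743
grip_force: 44.6
```

```bash
python3 g2.py
```

```text
avgF [ 0.06  0.63 -4.16] avgT [ 0.087 -0.035  0.122] sd 0.037 j6 0.136
t 34.85 pos [639.37 -18.34  52.2 ] yaw 1.225 F [ 0.09  0.42 -3.61] T [ 0.087 -0.019  0.126] w 0.744 | d [ 0.004  0.012 -0.02 ] rz 1.225 tilt [-4.e-04  1.e-04 -1.e+00]
```

Call:
{"method": "step_arm", "body": {
  "commands": "0.5 0 0 0.01 0 0 0;0.5 0 0 0.02 0 0 0;0.5 0 0 0.02 0 0 0"
}}

```text
time_s: 35.1
eef_pos: [639.4, -18.3, 52.2]
ee_rot: [-0.0, 0.818, 0.575, -0.0]
force: [-1.1, 1.0, -3.5]
grip_width: 0.741
grip_force: 44.9
```

```bash
python3 g2.py
```

```text
avgF [-1.34  0.63 -3.09] avgT [0.105 0.218 0.115] sd 0.02 j6 0.128
t 35.35 pos [639.38 -18.34  52.18] yaw 1.225 F [-1.74  0.69 -3.39] T [0.116 0.223 0.145] w 0.745 | d [ 0.003  0.011 -0.022] rz 1.225 tilt [-3.e-04  0.e+00 -1.e+00]
```

Call:
{"method": "step_arm", "body": {
  "commands": "0.5 0 0 0.02 0 0 0.015;0.5 0 0 0.02 0 0 0.03;0.5 0 0 0.02 0 0 0.03"
}}

```text
time_s: 35.6
eef_pos: [639.5, -18.3, 52.1]
ee_rot: [0.0, 0.827, 0.562, -0.0]
force: [-2.2, 0.8, -1.0]
grip_width: 0.744
grip_force: 45.1
```

```bash
python3 g2.py
```

```text
avgF [-2.43  0.93 -0.28] avgT [0.137 0.415 0.174] sd 0.032 j6 0.186
t 35.85 pos [639.5  -18.32  52.12] yaw 1.195 F [-2.32  1.24  0.74] T [0.142 0.444 0.144] w 0.74 | d [-0.003  0.002 -0.028] rz 1.195 tilt [ 0.e+00  1.e-04 -1.e+00]
```

Call:
{"method": "step_arm", "body": {
  "commands": "0.5 0 0 0 0 0 0.015;0.5 0 0 0 0 0 0.025;0.5 0 0 0 0 0 0.025"
}}

```text
time_s: 36.1
eef_pos: [639.5, -18.3, 52.1]
ee_rot: [0.0, 0.834, 0.552, 0.0]
force: [-2.3, 1.2, -0.8]
grip_width: 0.741
grip_force: 45.3
```

```bash
python3 g2.py
```

```text
avgF [-2.36  0.91  0.16] avgT [0.169 0.402 0.276] sd 0.027 j6 0.276
t 36.35 pos [639.55 -18.34  52.07] yaw 1.17 F [-1.79  2.17 -0.32] T [0.216 0.414 0.267] w 0.742 | d [-0.003 -0.004 -0.033] rz 1.17 tilt [ 2.e-04  0.e+00 -1.e+00]
```

Call:
{"method": "step_arm", "body": {
  "commands": "0.8 0 0 0 0 0 0;1 0 0 0 0 0 0;1 0 0 0 0 0 0;1 0 0 0 0 0 0;1 0 0 0 0 0 0;1 0 0 -2 0 0 0;1 0 0 -5 0 0 0;1 0 0 -9 0 0 0;1 0 0 -12 0 0 0;1 -4 0 -12 0 0 0;1 -8 0 -12 0 0 0;1 -12 0 -12 0 0 0;1 -14 0 -12 0 0 0;1 -14 0 -12 0 0 0;1 -14 0 -12 0 0 0"
}}

```text
time_s: 37.6
eef_pos: [584.7, -148.0, 172.2]
ee_rot: [0.0, 0.834, 0.551, 0.0]
force: [1.3, 1.1, -0.8]
grip_width: 0.998
grip_force: 0.0
```

```bash
cat > m7.py <<'E'
from meas import *
a=capture('side')[:,:,::-1];b=capture("top")[:,:,::-1];go(0,0,0,0)
print(fit("side",a,(639,-18),[(32,34,62)],-16,br,half=22))
print(bars(b,np.array([640.5,-18.]),62))
u,v=np.round(proj("side",(639.6,-18.2,50))).astype(int);p,q=np.round(proj("top",(639.6,-18.2,50))).astype(int)
cv2.imwrite('pics/s7.png',np.hstack([cv2.resize(f[y-25:y+25,x-25:x+25],(400,400),interpolation=cv2.INTER_CUBIC) for f,x,y in((a,u,v),(b,p,q))]))
E
python3 m7.py
```

```text
t 37.7 pos [ 585.17 -146.49  172.05] yaw 1.17 F [ 0.13  0.65 -0.31] T [0.002 0.023 0.04 ] w 1.0 | d [ -9.323 -59.601  17.193] rz 1.17 tilt [ 2.e-04  2.e-04 -1.e+00]
(array([638.8612298,  -6.1525675]), 1.9910973741216251, np.float64(0.500702414716251))
[(np.float64(24.4), np.float64(-46.8), np.int32(301)), (np.float64(24.7), np.float64(73.9), np.int32(164)), (np.float64(28.3), np.float64(168.7), np.int32(11341)), (np.float64(23.9), np.float64(-166.8), np.int32(357))]
```

View pics/s7.png

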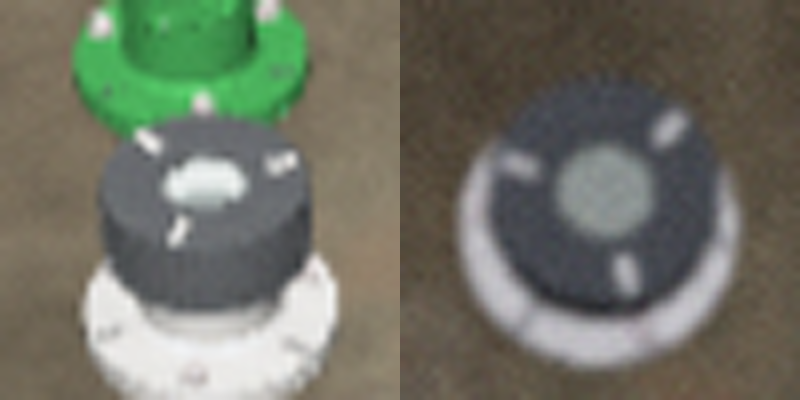

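```bash
python3 -c "
from rig import *
print(finish_job())"
```

```text
the job is handed in; nothing more can be done
None
```

The sight glass is seated in the port and the ring is turned about 1.2 rad clockwise. I stopped at about 0.28 N m, roughly 12 N of clamping by the nominal figure. In the last pictures, with the gripper let go, the ring was holding its angle and the glass looked intact. I handed the job in at about 38 s on the robot's clock.

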